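# Put the card tin away behind the shelf's magnetic strip

## Robot

A 7-joint arm with a two-finger parallel gripper is mounted at the origin on the work surface. World frame = base frame: x ahead of the robot, y to its left, z up, the work surface at z = 0. Lengths are in m, angles in rad, forces in N, time in s.
With the tool pointing down it reaches from about 0.4 to 0.925 m from the base axis. Payload 5.6 kg.
Tool frame: the origin (TCP) lies midway between the tips of the shut fingers; the grasp point (between the pads) lies 19 mm behind it; z points along the fingers, x is the direction in which the jaws open and shut, and the axes are right-handed (so a half turn about z gives the same grasp; the last joint's range is limited). The gripper opens to 85 mm and grips with 20 to 120 N. Pads are 22 mm wide; open, the fingers measure 114 mm over their backs; the gripper's body (76 mm by 85 mm) begins 54 mm behind the grasp point. The pads swing forward as they close: fully open they stand 13 mm farther back than shut.
Start: joints at [-1.361, 0.468, -0.012, 1.603, 0.006, 1.071, -0.056], TCP at [0.163, 0.629, 0.231] pointing down, gripper open.
Joint ranges: [-2.53, 2.53], [-0.31, 2.02], [-1.57, 1.55], [0.28, 2.44], [-1.29, 4.43], [0.15, 1.84], [-2.92, 2.92]. Speed limits (rad/s): [2.57, 2.57, 3.14, 3.14, 3.14, 3.14, 3.14].

## Interface

Orientations are given as a unit quaternion [w, x, y, z].
In Python, from rig import telemetry, grab_frame, calibration, manip gives the robot as it stands. The module is installed in compiled form; this text tells all that it offers.
- The arm moves only by the shell command python3 -m inch 'ROWS' [FORCE]. ROWS is JSON, a list that holds one entry, the list of rows, each a list of 7 numbers: the turn, a rotation vector about the tool's x, y, z in degrees, then the shift along the tool's x, y, z in m, then the opening, from -1 (shut) to 1 (fully open). A call has exactly 10 rows; each row shifts and turns the pose as measured when the row begins, along the tool's axes as they then stand; what a row does not reach is not made up. A row lasts 1/12 s, in which the tool goes at most 41.7 mm and 7.16 degrees, less where a joint would pass 70% of its speed; a pose out of reach is approached as far as the arm can. A call with a gripper value outside its range is refused whole. The fingers move at their own pace and stop on an object; FORCE is the grip in N (left out, the last holds). Time passes only in rows, so rows that do not move let the fingers close, or fill a call up. It gives the time, the measured TCP pose, the force and the opening at its end, in the units of the state.
- telemetry.state(): the state, without advancing time (a new reading comes with each control period).
- grab_frame(name): name is "scene" or "side" or "wrist"; returns the picture (480x640x3 uint8, red, green, blue); there is no depth.
- calibration(name): a dict with "fx", "fy", "cx", "cy" (pixels), "world_from_camera" (4x4, takes a point from camera to world coordinates). Camera axes: x right, y down, z forward; pixel columns grow to the right and rows downward; lengths in m; the calibration is good to about 2 mm. A picture is of the moment at which its call begins: read the wrist's pose just before it. calibration takes no time and is no camera call; for the wrist camera it gives the pose at the moment of the call.
- manip.sign_off(): hands the job in, once; it reports no verdict.
The state is a dict: "clock": time; "q": joint angles; "joint_vel": joint speeds; "effort": joint torques, N m; "tool_pos": TCP position; "orientation": TCP orientation; "contact_force": force on the tool from outside, world axes, zero at the start; "moment": the same for the moment, N m; "gripper_width": opening from 0.0 (shut) to 1.0 (fully open).
Only numpy, scipy, OpenCV 4.12 (cv2) and the standard library are available. Lean on these libraries where they do the work, as an engineer would, in place of code of your own. Each camera call takes 0.05 s, during which the arm holds its last target.

## Task

Put the faded blue card tin away on the little shelf: pull the black push-pull knob out until it clicks at its stop, so that the magnetic strip draws back, and set the tin upright on the green felt pad, its long side running from the strip to the back fence, without dropping it. Let go of the tin, then push the knob fully home again so that the strip closes on the tin. Leave all the other things where they are.

Things in the scene. Friction and masses are not known exactly. Their poses are not given: they have to be found in the camera images.
- shelf: Low cream plywood shelf fixed to the table. Origin on the table; x from the knob side to the back fence, y along the strip, z up. Deck 40 mm high, x -125 to 85 mm, y +-165. Fence: front face at x = 60, 15 thick, 240 long, top at z = 85. Grey knob housing on the deck: x -125 to -90, 60 wide about y = 0, top at z = 85
- knob_head (a point): Centre of the black knob head: a disc 40 mm across, 25 mm thick, axis level along the shelf's x, 62.5 mm above the table; at shelf x = -162.5 mm, y = 0 when home, with 25 mm of 12 mm stem between it and the housing. Pulled, it moves to the shelf's -x. Free on both sides and above: it can be pinched across its sides from above. Axes as the shelf's
- magnet_knob (a joint): Travel of the knob in m: 0 fully home, 0.026 out at its detent (end stop), where a red band on the stem shows. The strip moves with it. The sprung detent resists with up to about 9 N over the first half of the travel either way, then the knob snaps to the other end and stays there
- tin_center (a point): Centre of the loose faded-blue tin card box, 100 mm long (its x), 60 wide (its y), 45 high (its z, lid up), 0.15 to 0.31 kg; 22.5 mm above its underside. It starts flat on the table beside the shelf, left or right. Alike either way round
- bay_middle (a point): Middle of the green felt pad on the deck (104 mm in x, 100 mm in y, look only), 40 mm above the table, at shelf x = 8 mm, y = 0: where the tin's underside ends up. Axes as the shelf's
- strip_mid (a point): Middle of the upper edge of the magnetic strip's face towards the fence. Dark steel bar 150 mm long in y, 10 mm thick, top 66 mm above the table. The face is at shelf x = -44 mm with the knob home (bay 104 mm deep), -70 mm with it out (bay 130 mm deep). It can push the tin along the deck to the fence; the magnets do not really pull
- die: Loose chrome twelve-sided die, 48 mm high, on the shelf deck beside the bay; origin at the centre of its underside. Leave alone.
- marble: Loose squat amber glass marble, 50 mm wide, 39 mm high, on the deck on the other side of the bay; origin under its centre. Leave alone.
- wood_box: Loose dark wooden box with a maple band, 95 x 66 x 40 mm, on the table beside the shelf, on the side away from the tin; origin under its centre. Leave alone.
- tray: Loose maple dice tray with rounded corners, 170 x 130 x 30 mm, on the table at the robot's left; origin under its centre. Leave alone.
- dice_cup: Loose brown dice cup, 80 mm wide, 90 mm high, on the table at the robot's right; origin under its centre. Leave alone.
- pawn: Loose red pawn, 56 mm wide, 87 mm high, on the table at the robot's right; origin under its centre. Leave alone.
- tin: The same tin; origin at the centre of its underside, axes as for its centre point.
Not all that is in view belongs to the job. What is meant by the tin is not yellow, and is the smaller of those in its own colour.

How it is judged:
By the outcome, as a careful person would: the job done as asked, in the order asked, and still so for the second after the job is handed in, with the robot touching nothing.
It also fails if it takes over 64 s, if anything falls off the work surface, if the arm or the gripper's body presses on something with over 40 N, if the wrist force passes 120 N, or if a joint passes its speed limit or range.

## Working session

There is one attempt and no reset: what is moved stays moved. The work goes in short steps, Python scripts to look and compute and a shell command to move; the robot and the scene stay as the last step left them, time stands still between calls to the robot, and variables do not carry over. Pictures are saved under pics/ and viewed, and the job is handed in when it is done.

```bash
mkdir -p pics; python3 - <<'E'
from rig import telemetry, grab_frame, calibration
import cv2,numpy as np
s=telemetry.state();print(s)
for n in ["scene","side","wrist"]:
    c=calibration(n);print(n,c["fx"],c["fy"],c["cx"],c["cy"],np.round(c["world_from_camera"],3).tolist())
    cv2.imwrite(f"pics/{n}0.png",grab_frame(n)[:,:,::-1])
E
```

```text
{'clock': 0.0, 'q': array([-1.36101338,  0.46835978, -0.0116587 ,  1.60365163,  0.00604525,
        1.07140343, -0.05632485]), 'joint_vel': array([-0.0001588 ,  0.00031557,  0.00204438,  0.00223101,  0.00160333,
       -0.00027722,  0.00061026]), 'effort': array([ 7.34939158e-05, -5.32398069e+01,  2.16383336e-02, -2.51293838e+01,
        1.14633352e-02,  7.98503315e-03, -2.31229751e-05]), 'tool_pos': array([0.16246729, 0.62877624, 0.23033807]), 'orientation': array([ 6.00752854e-04,  7.90605769e-01,  6.12324847e-01, -6.61825743e-04]), 'contact_force': array([-0.35274923,  0.1335073 , -0.22597822]), 'moment': array([ 0.04661236, -0.02629876,  0.01733285]), 'gripper_width': 0.9997287451445069}
scene 524.3946640309903 524.3946640309903 318.0813399540574 246.59976051136002 [[0.721, 0.575, -0.387, 1.117], [0.693, -0.59, 0.414, -0.662], [0.01, -0.566, -0.824, 1.391], [0.0, 0.0, 0.0, 1.0]]
side 463.63907423906613 463.63907423906613 316.24988677403167 240.1730717289556 [[0.899, -0.325, 0.295, 0.108], [-0.438, -0.681, 0.587, -0.753], [0.01, -0.656, -0.754, 1.027], [0.0, 0.0, 0.0, 1.0]]
wrist 366.19065687048334 366.19065687048334 323.5366703603774 241.0828499684049 [[0.251, 0.933, 0.256, 0.098], [0.968, -0.242, -0.068, 0.646], [-0.002, 0.265, -0.964, 0.371], [0.0, 0.0, 0.0, 1.0]]
```

View pics/scene0.png

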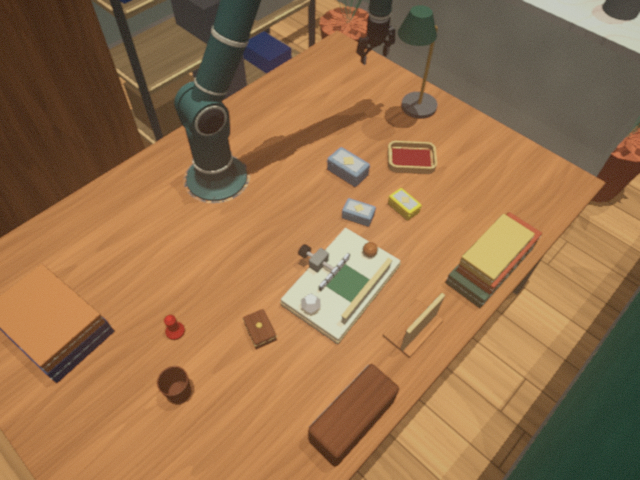

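View pics/side0.png

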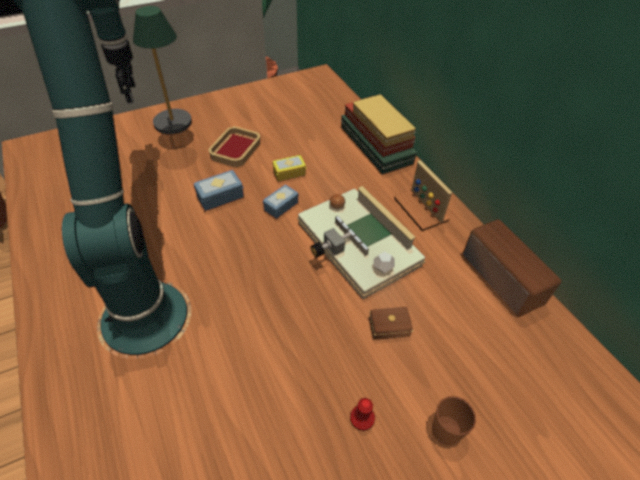

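View pics/wrist0.png

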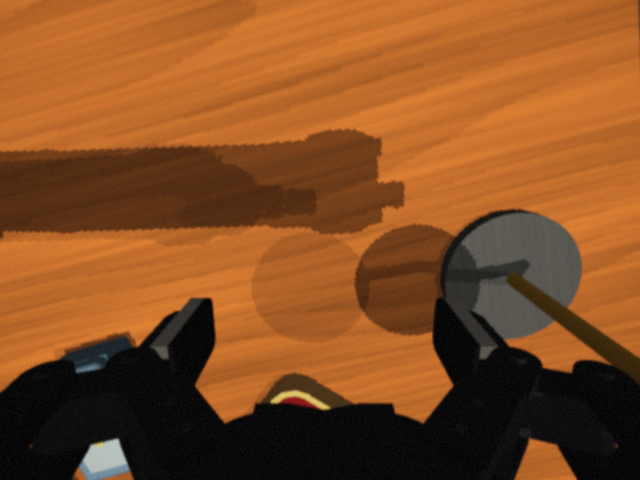

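The scene view shows three candidates: the larger blue tin at (348,167), the smaller blue tin at (359,211) and the yellow tin at (405,203). The smaller blue one fits the description. The shelf is centred near (342,283), with the knob at (305,252). Next I'll check close crops.

```bash
python3 - <<'E'
import cv2
a=cv2.imread("pics/scene0.png")[140:345,270:420]
b=cv2.imread("pics/side0.png")[140:300,190:430]
cv2.imwrite("pics/cs.png",cv2.resize(a,None,fx=2.9,fy=2.9,interpolation=cv2.INTER_CUBIC))
cv2.imwrite("pics/cd.png",cv2.resize(b,None,fx=3.3,fy=3.3,interpolation=cv2.INTER_CUBIC))
E
```

```text
(no output)
```

View pics/cs.png

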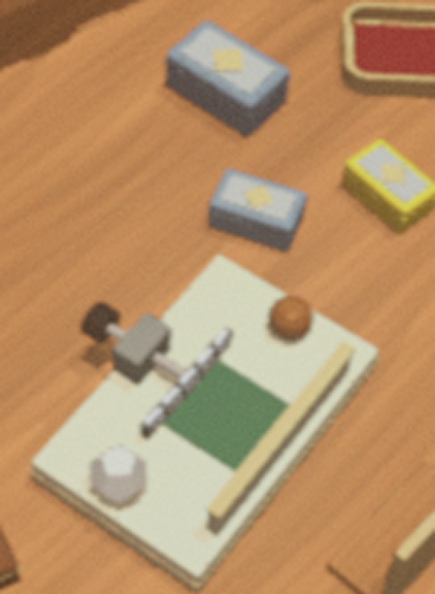

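View pics/cd.png

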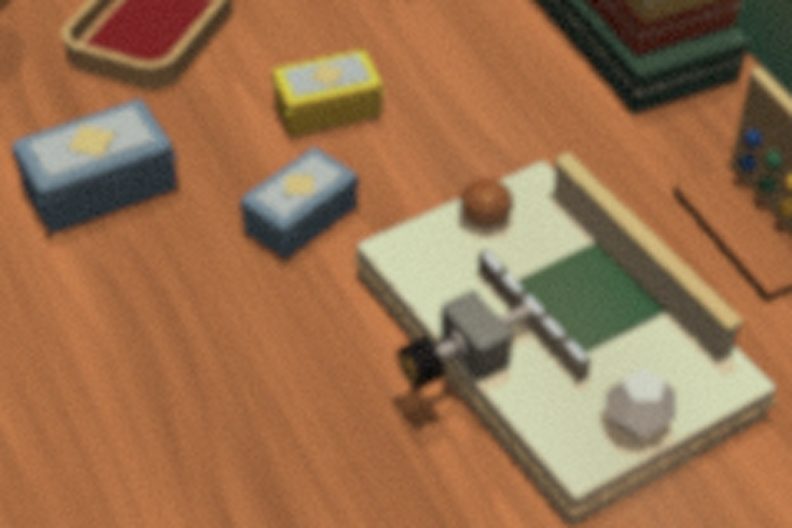

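```bash
cat > h.py <<'E'
import numpy as np,cv2
from rig import calibration
def ray(n,uv,c=None):
    c=c or calibration(n);W=np.array(c["world_from_camera"])
    uv=np.atleast_2d(uv);d=np.c_[(uv[:,0]-c["cx"])/c["fx"],(uv[:,1]-c["cy"])/c["fy"],np.ones(len(uv))]@W[:3,:3].T
    return W[:3,3],d
def plane(n,uv,z,c=None):
    o,d=ray(n,uv,c);return o+d*((z-o[2])/d[:,2])[:,None]
def proj(n,p,c=None):
    c=c or calibration(n);W=np.linalg.inv(np.array(c["world_from_camera"]))
    q=np.atleast_2d(p)@W[:3,:3].T+W[:3,3];return np.c_[q[:,0]/q[:,2]*c["fx"]+c["cx"],q[:,1]/q[:,2]*c["fy"]+c["cy"]]
E
python3 - <<'E'
from h import *
S=lambda l:np.array(l)/2.9+[270,140]-0.33
D=lambda l:np.array(l)/3.3+[190,140]-0.35
np.set_printoptions(precision=4,suppress=True)
for n,pts in (("scene",S([(220,255),(378,352),(198,578),(33,467)])),("side",D([(358,243),(545,160),(774,387),(572,500)]))):
    P=plane(n,pts,.04)[:,:2];print(n,P.tolist(),P.mean(0),[np.linalg.norm(P[i]-P[(i+1)%4]) for i in range(4)])
for n,pts in (("scene",S([(227,171),(307,190),(290,231),(210,207)])),("side",D([(242,201),(317,150),(357,179),(284,228)]))):
    P=plane(n,pts,.045)[:,:2];print(n,P.tolist(),P.mean(0),[np.linalg.norm(P[i]-P[(i+1)%4]) for i in range(4)])
print('big',[np.linalg.norm(a-b) for a,b in [plane("scene",S([(205,23),(289,75)]),.05)[:,:2]]])
# felt by colour
for n in("scene","side"):
    im=cv2.imread(f"pics/{n}0.png");h=cv2.cvtColor(im,cv2.COLOR_BGR2HSV)
    m=cv2.inRange(h,(50,60,40),(90,255,160))
    k,l,st,ce=cv2.connectedComponentsWithStats(m)
    for i in range(1,k):
        if 150<st[i,4]<3000: print(n,st[i],ce[i],plane(n,ce[i],.04))
    r=cv2.inRange(im,(0,0,0),(45,45,50))
    k,l,st,ce=cv2.connectedComponentsWithStats(r)
    for i in range(1,k):
        if 40<st[i,4]<300: print(n,'dark',st[i],ce[i],plane(n,ce[i],.0625))
E
```

```text
scene [[0.49457201739627143, 0.13164302409358586], [0.7004665240755907, 0.15385196182640704], [0.7392379890631822, -0.1698907223289602], [0.5382048785545096, -0.196627177447384]] [ 0.6181 -0.0203] [np.float64(0.20708883310294787), np.float64(0.3260560565936567), np.float64(0.2028032286554917), np.float64(0.33115729161925916)]
side [[0.49089724462861606, 0.1320071741005685], [0.696592415376256, 0.15587546050559797], [0.7336898547586057, -0.16834109267205744], [0.5254806215679526, -0.194602678045945]] [ 0.6117 -0.0188] [np.float64(0.20707534465699504), np.float64(0.32633202932462296), np.float64(0.20985889462252905), np.float64(0.3284356945882948)]
scene [[0.4220591930891914, 0.2232281102584407], [0.5059034966947965, 0.26610605031168444], [0.5303894879622731, 0.20798812084617768], [0.4435600907863979, 0.1707542380954763]] [0.4755 0.217 ] [np.float64(0.0941721030365068), np.float64(0.06306550161307338), np.float64(0.09447595587565584), np.float64(0.05670798763455525)]
side [[0.41523943306176114, 0.22207623123689324], [0.5049403835120467, 0.2560716925046024], [0.5226260428088303, 0.20355
[... 631 characters left out ...]
]]
side [ 134    7   42   41 1241] [151.8251  28.1555] [[0.3756 1.516  0.04  ]]
side [349 215  41  29 655] [369.4046 229.2153] [[ 0.6498 -0.0145  0.04  ]]
side [ 94 264  35  21 478] [111.8556 273.9749] [[-0.0454  0.1395  0.04  ]]
side [ 102  285   84   69 2241] [148.1379 328.1995] [[ 0.004  -0.0646  0.04  ]]
side dark [159 122  31  12 131] [173.8015 129.1832] [[0.2622 0.6664 0.0625]]
side dark [352 122  30  34  57] [367.2281 139.2982] [[0.8406 0.3309 0.0625]]
side dark [108 196  16  17 142] [116.5141 204.1338] [[0.0161 0.3749 0.0625]]
side dark [312 243  13  14  89] [318.2472 248.9213] [[ 0.4754 -0.0343  0.0625]]
side dark [464 246  12  21  78] [468.6154 255.3077] [[ 0.8309 -0.2287  0.0625]]
```

```bash
python3 -m inch '[[[0,0,0,-0.028,0.028,0,1],[0,0,0,-0.028,0.028,0,1],[0,0,0,-0.028,0.028,0,1],[0,0,0,-0.028,0.028,0,1],[0,0,0,-0.028,0.028,0,1],[0,0,0,-0.028,0.028,0,1],[0,0,0,-0.028,0.028,0,1],[0,0,0,-0.028,0.028,0,1],[0,0,0,-0.028,0.028,0,1],[0,0,0,-0.028,0.028,0,1]]]'
```

```text
clock: 0.98
tool_pos: [0.3641, 0.281, 0.2257]
orientation: [-0.002, 0.785, 0.62, -0.003]
contact_force: [0.6, 1.0, -0.9]
gripper_width: 1.0
```

```bash
python3 -m inch '[[[0,0,0,-0.028,0.028,-0.005,1],[0,0,0,-0.028,0.028,-0.005,1],[0,0,0,-0.028,0.028,-0.005,1],[0,0,0,-0.028,0.028,-0.005,1],[0,0,-4,-0.028,0.028,-0.005,1],[0,0,-6,-0.02,0.015,-0.005,1],[0,0,-6,0,0,0,1],[0,0,-6,0,0,0,1],[0,0,0,0,0,0,1],[0,0,0,0,0,0,1]]]'
cat > look.py <<'E'
import sys
from h import *
from rig import telemetry, grab_frame
import pickle
n,f=sys.argv[1:3]
s=telemetry.state();c=calibration(n);im=grab_frame(n)[:,:,::-1]
cv2.imwrite(f"pics/{f}.png",im);pickle.dump(c,open(f"pics/{f}.pkl","wb"))
print(s["tool_pos"],s["orientation"],s["clock"])
E
python3 look.py wrist w1
```

```text
clock: 1.82
tool_pos: [0.4858, 0.0674, 0.2568]
orientation: [-0.0, 0.654, 0.757, -0.003]
contact_force: [0.9, 0.7, -0.4]
gripper_width: 0.997
[0.48575159 0.06736286 0.25683501] [-1.11998423e-04  6.53643708e-01  7.56798176e-01 -2.53189065e-03] 1.8167
```

View pics/w1.png

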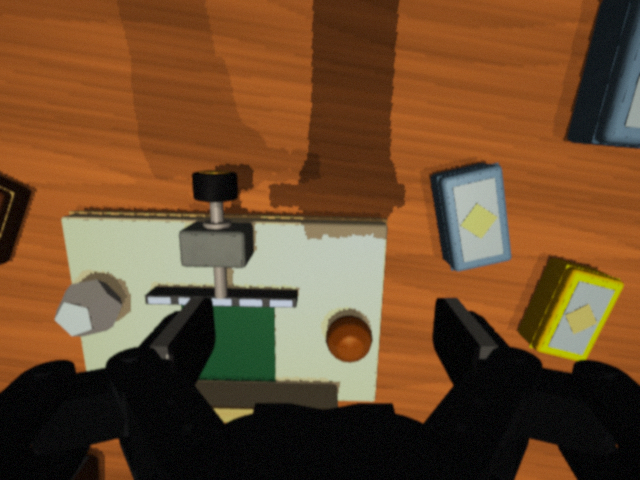

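The wrist view shows the knob at (215,186), the strip at (222,297), the felt at (240,340), the small blue tin at (475,218), and the die and marble at (88,305) and (349,338).

```bash
python3 - <<'E'
from h import *
import pickle
np.set_printoptions(precision=4,suppress=True)
c=pickle.load(open("pics/w1.pkl","rb"));im=cv2.imread("pics/w1.png");h=cv2.cvtColor(im,cv2.COLOR_BGR2HSV)
P=lambda uv,z:plane("",uv,z,c)[:,:2]
# tin top: blue rim + pale label component
m=np.zeros(im.shape[:2],np.uint8)
sub=cv2.inRange(h,(90,30,95),(130,255,255))|cv2.inRange(h,(0,0,140),(180,70,255))|cv2.inRange(h,(20,60,140),(35,255,255))
m[155:280,430:520]=sub[155:280,430:520]
m=cv2.morphologyEx(m,cv2.MORPH_OPEN,np.ones((3,3)));m=cv2.morphologyEx(m,cv2.MORPH_CLOSE,np.ones((7,7)))
cn=max(cv2.findContours(m,0,2)[0],key=cv2.contourArea)
w=P(cn[:,0].astype(float),.045)*1000
r=cv2.minAreaRect(w.astype(np.float32));print("tin",r,P(cv2.boxPoints(cv2.minAreaRect(cn)),.045).tolist())
# knob head black
k=np.zeros_like(m);k[160:207,180:250]=cv2.inRange(im,(0,0,0),(45,45,45))[160:207,180:250]
cn=max(cv2.findContours(k,0,2)[0],key=cv2.contourArea);x,y,ww,hh=cv2.boundingRect(cn);print("knobbox",x,y,ww,hh)
print("knob sil mid at .0625",P([(x+ww/2,y+hh/2)],.0625), "top row at .0825",P([(x,y),(x+ww,y)],.0825))
print("deck",P([(64,217),(387,222)],.04))
print("strip top far edge(face) ends",P([(147,302),(297,306)],.066))
print("felt",P([(276,307),(274,380)],.04))
f=np.zeros_like(m);f=cv2.inRange(h,(50,60,40),(90,255,160));cn=max(cv2.findContours(f,0,2)[0],key=cv2.contourArea);print(cv2.boundingRect(cn))
print("die~",P([(92,300)],.064),"marble",P([(349,338)],.06))
a=np.radians(6.6);O=np.array([.635,-.017]);R=np.array([[np.cos(a),-np.sin(a)],[np.sin(a),np.cos(a)]])
for nme,l,z in (("deck corners",[(-.125,-.165),(-.125,.165)],.04),("strip",[(-.044,-.075),(-.044,.075)],.066),("knob",[(-.1625,0)],.0625),("feltcorner",[(-.044,.05),(.06,.05)],.04)):
    W=np.array(l)@R.T+O;print(nme,W,proj("",np.c_[W,np.full(len(W),z)],c))
E
```

```text
tin ((471.7363586425781, 216.29421997070312), (95.5093002319336, 55.96992874145508), 21.43733024597168) [[0.4336093265525923, 0.17125879897767207], [0.4175768741537985, 0.22453501984354363], [0.5079710444888875, 0.26429024557418657], [0.5258012007851147, 0.20745770949504416]]
knobbox 193 172 45 30
knob sil mid at .0625 [[ 0.474  -0.0351]] top row at .0825 [[ 0.4609 -0.0494]
 [ 0.4553 -0.0115]]
deck [[ 0.5293 -0.189 ]
 [ 0.4876  0.1306]]
strip top far edge(face) ends [[ 0.5961 -0.0933]
 [ 0.5788  0.0535]]
felt [[0.5956 0.0311]
 [0.6852 0.0389]]
(200, 306, 75, 76)
die~ [[ 0.603  -0.1482]] marble [[0.6094 0.1109]]
deck corners [[ 0.5298 -0.1953]
 [ 0.4919  0.1325]] [[ 57.6176 216.5801]
 [388.1299 226.4106]]
strip [[ 0.5999 -0.0966]
 [ 0.5827  0.0524]] [[143.5915 305.0479]
 [295.4814 309.3946]]
knob [[ 0.4736 -0.0357]] [[214.9302 186.4672]]
feltcorner [[0.5855 0.0276]
 [0.6889 0.0396]] [[273.7396 297.8798]
 [274.2652 382.8358]]
```

```bash
python3 -m inch '[[[0,0,1.5,-0.02,-0.0055,0.022,1],[0,0,0,-0.02,-0.0055,0.022,1],[0,0,0,-0.02,-0.0055,0.022,1],[0,0,0,-0.02,-0.0055,0.022,1],[0,0,0,-0.02,-0.0055,0.022,1],[0,0,0,0,0,0.01,1],[0,0,0,0,0,0,1],[0,0,0,0,0,0,1],[0,0,0,0,0,0,1],[0,0,0,0,0,0,1]]]'
python3 look.py wrist w2
```

```text
clock: 2.7
tool_pos: [0.4709, -0.0301, 0.1339]
orientation: [0.0, 0.665, 0.747, 0.0]
contact_force: [-0.1, -0.3, 0.5]
gripper_width: 1.003
[ 0.47090748 -0.03010664  0.13390253] [2.10150585e-04 6.65238802e-01 7.46630582e-01 2.55440020e-04] 2.7
```

View pics/w2.png

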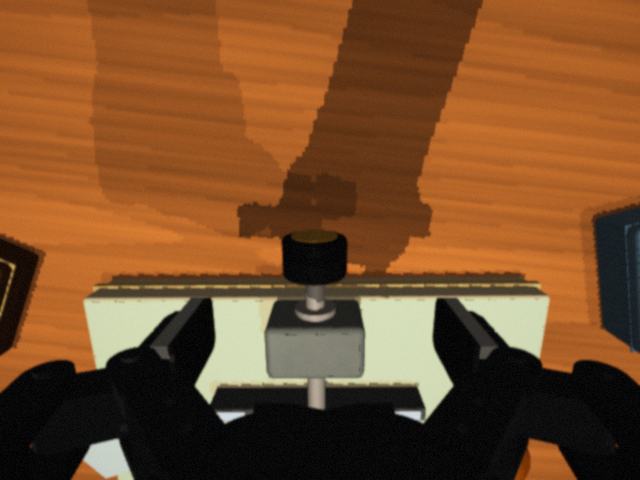

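```bash
python3 - <<'E'
from h import *
import pickle
np.set_printoptions(precision=4,suppress=True)
c=pickle.load(open("pics/w2.pkl","rb"))
# knob top edges: near-robot face top ~ row 233ish, housing-side top edge; deck edge top corners
print(plane("",[(315,231),(315,258)],.0825,c)); print("deck",plane("",[(85,299),(548,297)],.04,c)); print("housing top",plane("",[(278,302),(354,301),(266,348),(364,348)],.085,c))
print(proj("",[[.473,-.035,.0625]],c))
E
```

```text
[[ 0.4522 -0.0373  0.0825]
 [ 0.4675 -0.0357  0.0825]]
deck [[ 0.5293 -0.1908  0.04  ]
 [ 0.4912  0.1287  0.04  ]]
housing top [[ 0.4949 -0.0536  0.085 ]
 [ 0.4894 -0.0112  0.085 ]
 [ 0.5249 -0.0582  0.085 ]
 [ 0.5184 -0.0013  0.085 ]]
[[315.8559 256.5283]]
```

```bash
python3 -m inch '[[[0,0,0,-0.005,0.002,0.01,1],[0,0,0,0,0,0.02,1],[0,0,0,0,0,0.02,1],[0,0,0,0,0,0.02,1],[0,0,0,0,0,0.015,1],[0,0,0,0,0,0.008,1],[0,0,0,0,0,0.004,1],[0,0,0,0,0,0,1],[0,0,0,0,0,0,1],[0,0,0,0,0,0,1]]]' 40
python3 look.py wrist w3;python3 look.py side s3
python3 -c "
import cv2;b=cv2.imread('pics/s3.png')[180:330,250:430];cv2.imwrite('pics/s3c.png',cv2.resize(b,None,fx=4,fy=4))"
```

```text
clock: 3.58
tool_pos: [0.4822, -0.0329, 0.0359]
orientation: [0.006, 0.663, 0.748, 0.006]
contact_force: [0.2, 0.2, 0.5]
gripper_width: 1.0
[ 0.48215774 -0.03294836  0.03592721] [0.00555452 0.66319136 0.74840331 0.00623343] 3.5833
[ 0.4823258  -0.03292605  0.03612049] [0.00572598 0.66317319 0.74841659 0.00641396] 3.6333
```

View pics/w3.png

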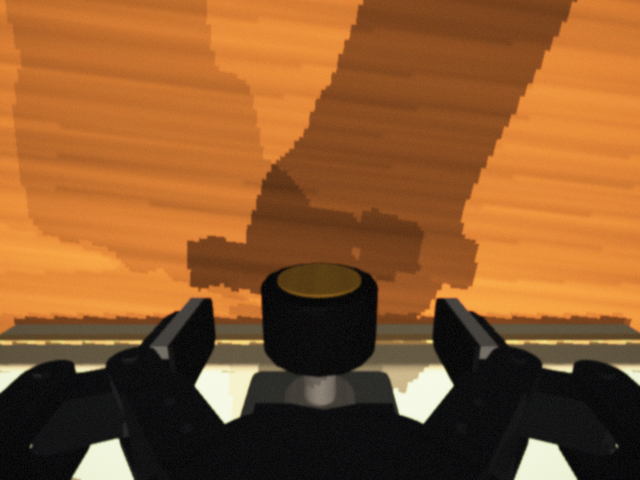

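View pics/s3c.png

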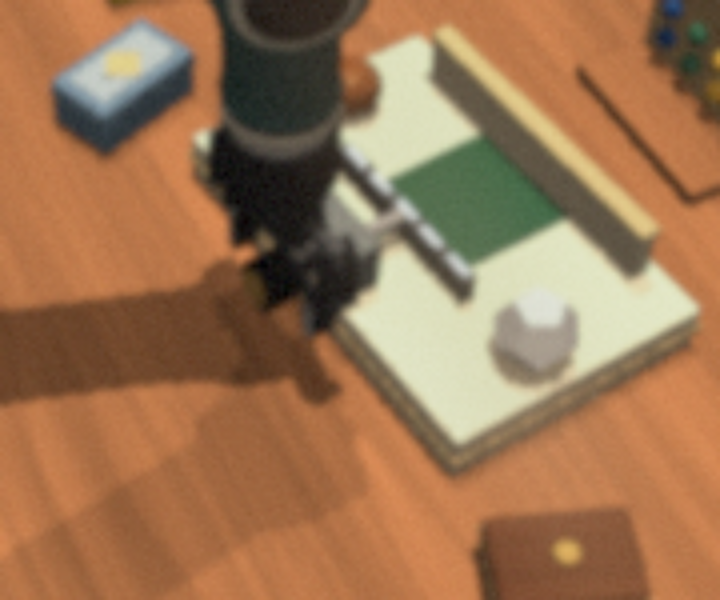

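```bash
python3 - <<'E'
from rig import telemetry
s=telemetry.state();print(s["q"].round(3),s["joint_vel"].round(3),s["tool_pos"])
E
```

```text
[-0.222  0.508  0.268  2.154 -0.28   0.495  1.951] [-0.001  0.001 -0.001  0.001 -0.001 -0.     0.001] [ 0.48236076 -0.03289828  0.03618357]
```

```bash
cat > go.py <<'E'
import sys,numpy as np
from scipy.spatial.transform import Rotation as R
from rig import telemetry
x,y,z,yaw=map(float,sys.argv[1:5])  # yaw = deg of tool x axis
s=telemetry.state();w,a,b,c=s["orientation"];C=R.from_quat([a,b,c,w])
X=np.array([np.cos(np.radians(yaw)),np.sin(np.radians(yaw)),0]);Z=np.array([0,0,-1.]);T=R.from_matrix(np.c_[X,np.cross(Z,X),Z])
print("pos",s["tool_pos"].round(4),"rot",(C.inv()*T).as_rotvec(degrees=True).round(2),"shift cur axes",C.inv().apply(np.array([x,y,z])-s["tool_pos"]).round(4),"shift tgt axes",T.inv().apply(np.array([x,y,z])-s["tool_pos"]).round(4),"F",s["contact_force"].round(1),"w",round(s["gripper_width"],3))
E
python3 go.py .4735 -.035 .037 96.8
python3 - <<'E'
from h import *
import pickle
c=pickle.load(open("pics/w3.pkl","rb"))
print(plane("",[(319,264),(319,298)],.0825,c),plane("",[(262,370),(377,370)],.0625,c))
E
```

```text
pos [ 0.4824 -0.0329  0.0362] rot [1.   0.   0.11] shift cur axes [-0.001 -0.009 -0.001] shift tgt axes [-0.001  -0.009  -0.0008] F [-0.6  0.1  0.7] w 1.001
[[ 0.44741708 -0.03878149  0.0825    ]
 [ 0.45738334 -0.03762003  0.0825    ]] [[ 0.49722592 -0.05383485  0.0625    ]
 [ 0.49230127 -0.01280762  0.0625    ]]
```

```bash
python3 -m inch '[[[1,0,0,-0.002,-0.009,-0.001,1],[0,0,0,0,0,0,1],[0,0,0,0,0,0,1],[0,0,0,0,0,0,1],[0,0,0,0,0,0,1],[0,0,0,0,0,0,1],[0,0,0,0,0,0,1],[0,0,0,0,0,0,1],[0,0,0,0,0,0,1],[0,0,0,0,0,0,1]]]'
python3 go.py .4735 -.035 .037 96.8;python3 look.py wrist w4
```

```text
clock: 4.52
tool_pos: [0.4741, -0.0361, 0.0392]
orientation: [0.001, 0.663, 0.749, 0.001]
contact_force: [-0.4, -0.2, -0.1]
gripper_width: 1.0
pos [ 0.4741 -0.0361  0.0392] rot [0.14 0.   0.13] shift cur axes [ 0.0011 -0.0005  0.0022] shift tgt axes [ 0.0011 -0.0005  0.0022] F [-0.4 -0.2 -0.1] w 1.0
[ 0.47411635 -0.03606415  0.03923593] [0.00079796 0.66307767 0.74854967 0.00086772] 4.5167
```

View pics/w4.png

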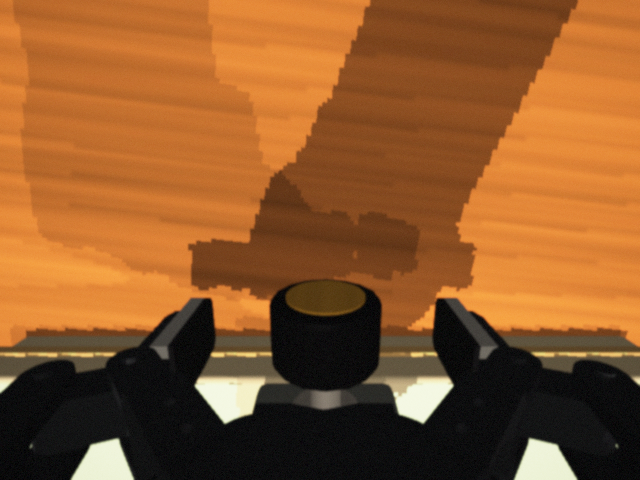

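The knob at (326,335) is centred between the jaws at column 324. Next I close on it.

```bash
python3 -m inch '[[[0,0,0,0,0,0.002,-1],[0,0,0,0,0,0,-1],[0,0,0,0,0,0,-1],[0,0,0,0,0,0,-1],[0,0,0,0,0,0,-1],[0,0,0,0,0,0,-1],[0,0,0,0,0,0,-1],[0,0,0,0,0,0,-1],[0,0,0,0,0,0,-1],[0,0,0,0,0,0,-1]]]' 50
python3 go.py .4735 -.035 .037 96.8;python3 look.py wrist w5
```

```text
clock: 5.4
tool_pos: [0.4739, -0.0355, 0.0372]
orientation: [0.0, 0.663, 0.748, 0.001]
contact_force: [-0.4, -0.8, 0.8]
gripper_width: 0.456
pos [ 0.4739 -0.0355  0.0372] rot [ 0.1  -0.06  0.12] shift cur axes [ 0.0006 -0.0004  0.0002] shift tgt axes [ 0.0006 -0.0004  0.0002] F [-0.4 -0.8  0.8] w 0.456
[ 0.47393524 -0.03551616  0.03716933] [1.78160550e-04 6.63174092e-01 7.48464495e-01 9.95866647e-04] 5.4
```

View pics/w5.png

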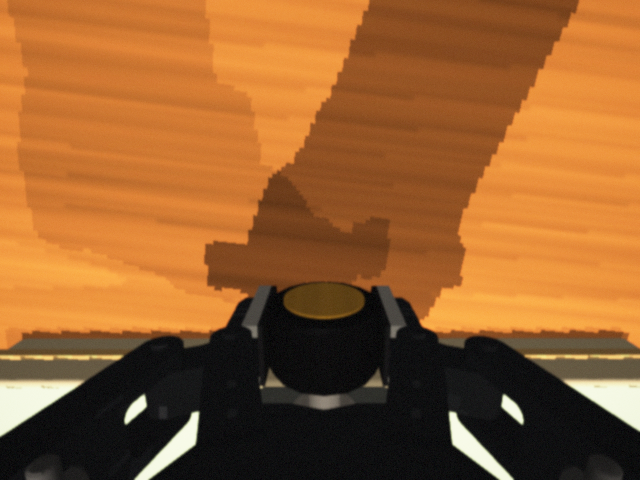

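```bash
python3 -m inch '[[[0,0,0,0,-0.004,0,-1],[0,0,0,0,-0.004,0,-1],[0,0,0,0,-0.004,0,-1],[0,0,0,0,-0.004,0,-1],[0,0,0,0,-0.004,0,-1],[0,0,0,0,-0.004,0,-1],[0,0,0,0,-0.004,0,-1],[0,0,0,0,-0.004,0,-1],[0,0,0,0,-0.004,0,-1],[0,0,0,0,0,0,-1]]]'
python3 go.py .448 -.038 .037 96.8;python3 look.py side s6;python3 -c "
import cv2;b=cv2.imread('pics/s6.png')[180:330,250:430];cv2.imwrite('pics/s6c.png',cv2.resize(b,None,fx=4,fy=4))"
```

```text
clock: 6.28
tool_pos: [0.4513, -0.0385, 0.0372]
orientation: [0.012, 0.663, 0.748, 0.01]
contact_force: [-5.4, -0.6, 8.6]
gripper_width: 0.456
pos [ 0.4513 -0.0385  0.0372] rot [1.78 0.26 0.08] shift cur axes [ 0.0009 -0.0032  0.0001] shift tgt axes [ 0.0009 -0.0032  0.0002] F [-5.4 -0.6  8.6] w 0.456
[ 0.45129275 -0.03847164  0.03721812] [0.01199455 0.66332103 0.74817034 0.01012353] 6.2833
```

View pics/s6c.png

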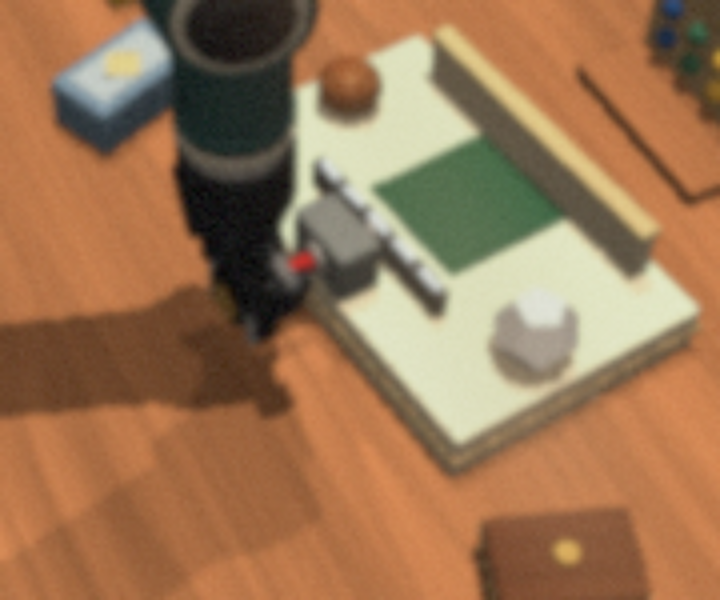

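The red band shows at about (300,262) in the crop and the strip is back. I'll pull a bit more to confirm the stop, taking the tilt out at the same time.

```bash
python3 -m inch '[[[1,0,0,0,-0.004,0,-1],[0.8,0,0,0,-0.004,0,-1],[0,0,0,0,-0.004,0,-1],[0,0,0,0,-0.004,0,-1],[0,0,0,0,-0.004,0,-1],[0,0,0,0,0,0,-1],[0,0,0,0,0,0,-1],[0,0,0,0,0,0,-1],[0,0,0,0,0,0,-1],[0,0,0,0,0,0,-1]]]'
python3 go.py .448 -.038 .037 96.8;python3 look.py side s7
python3 - <<'E'
from h import *
a=np.radians(6.8);O=np.array([.634,-.0165])
for d in (-.044,-.070):
  W=np.array([[d*np.cos(a)-y*np.sin(a)+O[0],d*np.sin(a)+y*np.cos(a)+O[1],.066] for y in(-.075,.075)]);print(d,(proj("side",W)-[250,180])*4)
E
```

```text
clock: 7.17
tool_pos: [0.4489, -0.0389, 0.0374]
orientation: [0.017, 0.663, 0.748, 0.01]
contact_force: [4.1, -0.4, -2.9]
gripper_width: 0.449
pos [ 0.4489 -0.0389  0.0374] rot [2.13 0.72 0.09] shift cur axes [ 0.001  -0.0009  0.0003] shift tgt axes [ 0.001  -0.0008  0.0004] F [ 4.1 -0.4 -2.9] w 0.449
[ 0.44894908 -0.03886365  0.03735855] [0.01701841 0.66320227 0.74818396 0.00968926] 7.1667
-0.044 [[477.58095241 275.26812184]
 [351.82616638 140.40890094]]
-0.07 [[446.64104815 291.13331342]
 [321.90891792 154.33651033]]
```

```bash
python3 -m inch '[[[0,0,0,0,0,0,1],[0,0,0,0,0,0,1],[0,0,0,0,0,0,1],[0,0,0,0,0,0,1],[0,0,0,0,0,0,1],[0,0,0,0,0,0,1],[2,0.7,0,0,0,0,1],[0,0,0,0,0,-0.03,1],[0,0,0,0,0,-0.04,1],[0,0,0,0,0,-0.04,1]]]'
python3 go.py .4717 .2163 .12 111.5;python3 look.py side s8;python3 -c "
import cv2;b=cv2.imread('pics/s8.png')[180:330,250:430];cv2.imwrite('pics/s8c.png',cv2.resize(b,None,fx=4,fy=4))"
```

```text
clock: 8.05
tool_pos: [0.4395, -0.0398, 0.1415]
orientation: [-0.009, 0.663, 0.749, -0.011]
contact_force: [0.7, 0.9, 0.7]
gripper_width: 1.002
pos [ 0.4395 -0.0398  0.1415] rot [ -1.59  -0.16 -14.57] shift cur axes [0.2504 0.0635 0.0196] shift tgt axes [0.2265 0.1238 0.0215] F [0.7 0.9 0.7] w 1.002
[ 0.43948805 -0.03980568  0.14153234] [-0.00898465  0.6629876   0.74850038 -0.01067221] 8.05
```

View pics/s8c.png

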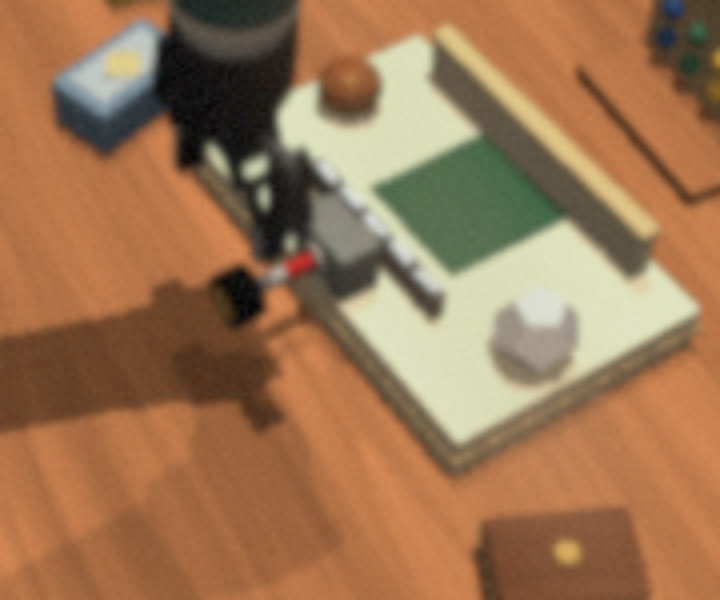

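The knob stays out with the red band at (298,264) in the crop. Now the tin.

```bash
python3 -m inch '[[[-1.6,0,0,0.036,0.009,0,1],[0,0,0,0.036,0.009,0,1],[0,0,0,0.036,0.009,0,1],[0,0,0,0.036,0.009,0,1],[0,0,0,0.036,0.009,0,1],[0,0,0,0.036,0.009,0,1],[0,0,0,0.036,0.009,0,1],[0,0,-6,0,0,0,1],[0,0,-6,0,0,0,1],[0,0,-3,0,0,0,1]]]'
python3 go.py .4717 .2163 .12 111.5;python3 look.py wrist w9
```

```text
clock: 8.93
tool_pos: [0.4824, 0.2314, 0.1565]
orientation: [0.01, 0.557, 0.83, 0.012]
contact_force: [-0.5, -0.6, -0.3]
gripper_width: 1.001
pos [0.4824 0.2314 0.1565] rot [1.79 0.23 0.77] shift cur axes [-0.0098 -0.0168  0.036 ] shift tgt axes [-0.0101 -0.0155  0.0365] F [-0.5 -0.6 -0.3] w 1.001
[0.48243852 0.23139637 0.15648859] [0.010402   0.55718899 0.83023696 0.01178229] 8.9333
```

View pics/w9.png

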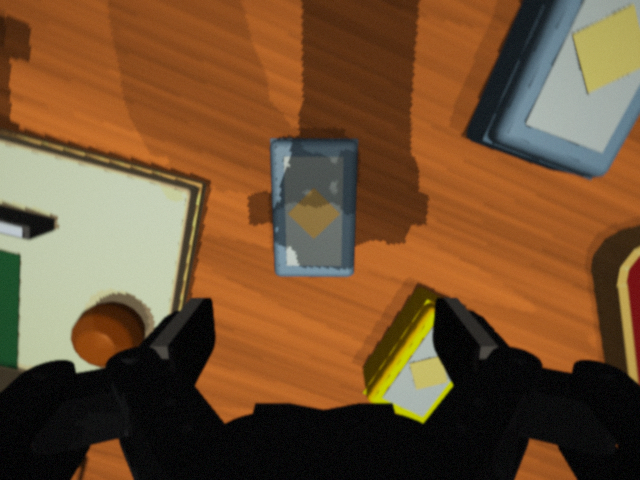

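```bash
python3 - <<'E'
from h import *
import pickle
np.set_printoptions(precision=4,suppress=True)
c=pickle.load(open("pics/w9.pkl","rb"))
P=plane("",[(271,140),(357,140),(354,275),(275,275)],.045,c)[:,:2];C=P.mean(0);print(P,C,[np.linalg.norm(P[i]-P[(i+1)%4]) for i in range(4)],np.degrees(np.arctan2(*( (P[3]+P[2]-P[0]-P[1])[::-1]))))
a=np.radians(111.5);X=np.array([np.cos(a),np.sin(a)]);Y=np.array([X[1],-X[0]])
for n,z,l in(("yellow top?",.04,[(436,305),(367,395)]),("yellow base",0,[(428,287),(365,380)]),("big base",0,[(468,137)]),("shelf corner",.04,[(208,182)]),("marble",.06,[(140,335)])):
    Q=plane("",l,z,c)[:,:2]-C;print(n,Q@X,Q@Y)
E
```

```text
[[0.437  0.1743]
 [0.4155 0.2268]
 [0.5041 0.2634]
 [0.5262 0.2096]] [0.4707 0.2185] [np.float64(0.05670028542538909), np.float64(0.0958207632078883), np.float64(0.058178328040856236), np.float64(0.09591718705037498)] 21.97951818375799
yellow top? [0.094  0.0448] [0.0736 0.1577]
yellow base [0.0988 0.048 ] [0.0765 0.1739]
big base [0.1176] [-0.0503]
shelf corner [-0.0742] [-0.0187]
marble [-0.1267] [0.0908]
```

```bash
python3 -m inch '[[[1.8,0.2,0.5,-0.01,-0.016,0.02,1],[0,0,0,0,0,0.025,1],[0,0,0,0,0,0.025,1],[0,0,0,0,0,0.025,1],[0,0,0,0,0,0.02,1],[0,0,0,0,0,0,1],[0,0,0,0,0,0,1],[0,0,0,0,0,0,1],[0,0,0,0,0,0,1],[0,0,0,0,0,0,1]]]'
python3 go.py .471 .2175 .003 111.8
```

```text
clock: 9.82
tool_pos: [0.4748, 0.2144, 0.041]
orientation: [0.002, 0.567, 0.824, 0.002]
contact_force: [0.1, 0.8, 0.0]
gripper_width: 1.002
pos [0.4748 0.2144 0.041 ] rot [ 0.34  0.01 -0.81] shift cur axes [ 0.0042 -0.0026  0.038 ] shift tgt axes [ 0.0042 -0.0024  0.038 ] F [0.1 0.8 0. ] w 1.002
```

```bash
python3 -m inch '[[[0.3,0,-0.8,0.004,-0.0025,0.01,1],[0,0,0,0,0,0.012,1],[0,0,0,0,0,0.01,1],[0,0,0,0,0,0.006,1],[0,0,0,0,0,0,1],[0,0,0,0,0,0,1],[0,0,0,0,0,0,1],[0,0,0,0,0,0,1],[0,0,0,0,0,0,1],[0,0,0,0,0,0,1]]]'
python3 go.py .471 .2175 .003 111.8;python3 look.py wrist w10
```

```text
clock: 10.65
tool_pos: [0.4723, 0.2188, 0.0013]
orientation: [0.001, 0.56, 0.828, 0.002]
contact_force: [0.6, 0.7, 0.9]
gripper_width: 1.004
pos [0.4723 0.2188 0.0013] rot [ 0.27 -0.05  0.07] shift cur axes [-0.0007 -0.0017 -0.0017] shift tgt axes [-0.0007 -0.0017 -0.0017] F [0.6 0.7 0.9] w 1.004
[0.47233263 0.21883845 0.00129426] [0.00095517 0.56013773 0.82839616 0.00214795] 10.65
```

View pics/w10.png

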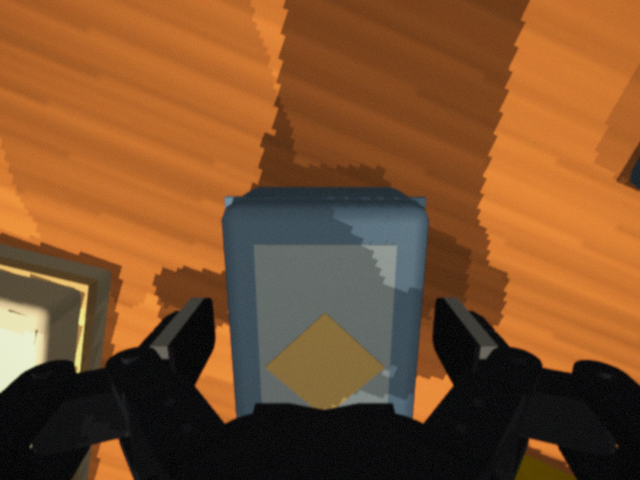

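```bash
python3 -m inch '[[[0,0,0,0,-0.001,-0.002,-1],[0,0,0,0,0,0,-1],[0,0,0,0,0,0,-1],[0,0,0,0,0,0,-1],[0,0,0,0,0,0,-1],[0,0,0,0,0,0,-1],[0,0,0,0,0,0,-1],[0,0,0,0,0,0,-1],[0,0,0,0,0,0,-1],[0,0,0,0,0,0,-1]]]' 40
python3 go.py .471 .2175 .003 111.8;python3 look.py wrist w11
```

```text
clock: 11.53
tool_pos: [0.4713, 0.2185, 0.0041]
orientation: [0.001, 0.56, 0.828, 0.003]
contact_force: [-0.7, 0.1, 0.0]
gripper_width: 0.699
pos [0.4713 0.2185 0.0041] rot [ 0.31 -0.06  0.07] shift cur axes [-0.0008 -0.0007  0.0011] shift tgt axes [-0.0008 -0.0007  0.0011] F [-0.7  0.1  0. ] w 0.699
[0.47132103 0.21850303 0.004093  ] [0.00108559 0.56011075 0.82841325 0.00250319] 11.5333
```

View pics/w11.png

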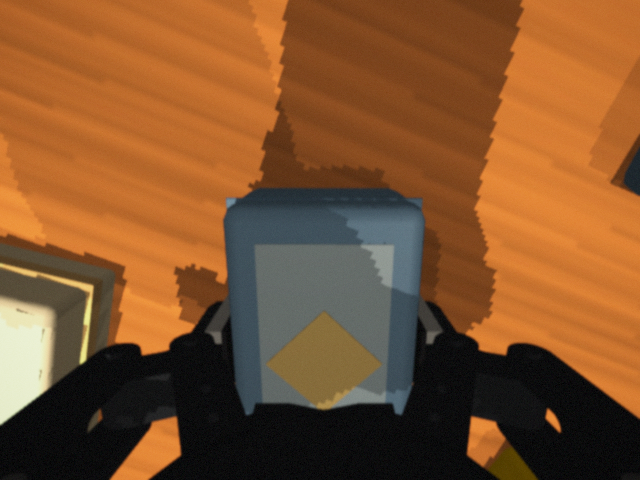

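```bash
python3 - <<'E'
from h import *
import pickle
c=pickle.load(open("pics/w11.pkl","rb"))
a=np.radians(111.8);X=np.array([np.cos(a),np.sin(a)]);Y=np.array([X[1],-X[0]])
for z,r in((.045,205),(.045,200),(.04,190)):
  Q=plane("",[(326,r)],z,c)[:,:2]-[.4713,.2185];print(z,r,Q@X,Q@Y)
E
python3 -m inch '[[[0,0,0,0,0,-0.01,-1],[0,0,0,0,0,-0.02,-1],[0,0,0,0,0,-0.03,-1],[0,0,0,0,0,-0.03,-1],[0,0,0,0,0,-0.03,-1],[0,0,0,0,0,-0.02,-1],[0,0,0,0,0,0,-1],[0,0,0,0,0,0,-1],[0,0,0,0,0,0,-1],[0,0,0,0,0,0,-1]]]'
python3 go.py .639 -.016 .12 96.8;python3 look.py wrist w12
```

```text
0.045 205 [0.00010186] [-0.04977511]
0.045 200 [9.91136029e-05] [-0.05116051]
0.04 190 [0.00013288] [-0.05322331]
clock: 12.42
tool_pos: [0.4682, 0.2165, 0.1519]
orientation: [-0.0, 0.56, 0.828, 0.0]
contact_force: [-0.3, -0.0, -2.0]
gripper_width: 0.699
pos [0.4682 0.2165 0.1519] rot [ 0.03 -0.05 15.03] shift cur axes [-0.2794  0.0721  0.0317] shift tgt axes [-0.2511  0.1421  0.0319] F [-0.3 -0.  -2. ] w 0.699
[0.46819671 0.2165049  0.15191247] [-1.60723267e-04  5.60457079e-01  8.28183342e-01  4.35029709e-04] 12.4167
```

View pics/w12.png

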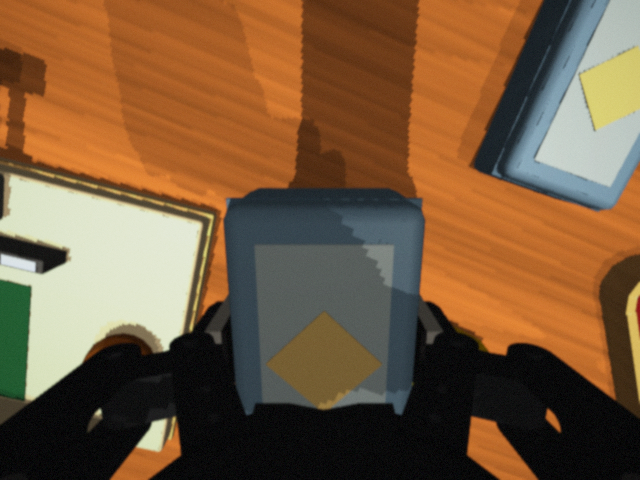

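```bash
python3 -m inch '[[[0,0,0,-0.02,0.005,0,-1],[0,0,0,-0.034,0.009,0,-1],[0,0,0,-0.034,0.009,0,-1],[0,0,0,-0.034,0.009,0,-1],[0,0,0,-0.034,0.009,0,-1],[0,0,0,-0.034,0.009,0,-1],[0,0,0,-0.034,0.009,0,-1],[0,0,0,-0.03,0.008,0,-1],[0,0,0,-0.02,0.005,0,-1],[0,0,0,0,0,0,-1]]]'
python3 go.py .639 -.016 .12 96.8
```

```text
clock: 13.3
tool_pos: [0.6358, -0.0198, 0.1333]
orientation: [-0.009, 0.556, 0.831, -0.011]
contact_force: [1.3, -0.3, -1.0]
gripper_width: 0.695
pos [ 0.6358 -0.0198  0.1333] rot [-1.63e+00  1.00e-02  1.56e+01] shift cur axes [0.0023 0.0048 0.0131] shift tgt axes [0.0034 0.0037 0.0133] F [ 1.3 -0.3 -1. ] w 0.695
```

```bash
python3 -m inch '[[[-1.6,0,0,0,0,0,-1],[0,0,5,0,0,0,-1],[0,0,5.5,0,0,0,-1],[0,0,5,0.003,0.003,0.01,-1],[0,0,0,0,0,0,-1],[0,0,0,0,0,0,-1],[0,0,0,0,0,0,-1],[0,0,0,0,0,0,-1],[0,0,0,0,0,0,-1],[0,0,0,0,0,0,-1]]]'
python3 go.py .639 -.016 .12 96.8;python3 look.py wrist w13;python3 look.py side s13;python3 look.py scene c13
```

```text
clock: 14.13
tool_pos: [0.6309, -0.0179, 0.1111]
orientation: [-0.009, 0.666, 0.746, -0.007]
contact_force: [-0.0, -0.4, -1.5]
gripper_width: 0.696
pos [ 0.6309 -0.0179  0.1111] rot [-1.24 -0.25 -0.36] shift cur axes [ 0.001   0.0081 -0.0091] shift tgt axes [ 0.0009  0.0083 -0.0089] F [-0.  -0.4 -1.5] w 0.696
[ 0.63090633 -0.01785582  0.11111868] [-0.00883682  0.66622713  0.74566722 -0.00661199] 14.1333
[ 0.63099231 -0.01790608  0.11119511] [-0.00875706  0.66628563  0.74561633 -0.00656206] 14.1833
[ 0.63102224 -0.01794122  0.11122711] [-0.0087161   0.66640209  0.74551288 -0.00654367] 14.2333
```

View pics/w13.png

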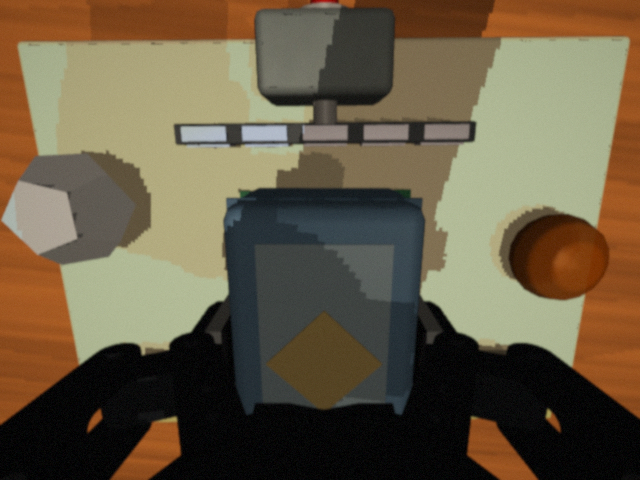

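```bash
cd .;python3 -c "
import cv2;b=cv2.imread('pics/s13.png')[170:310,270:440];a=cv2.imread('pics/c13.png')[210:350,260:430];cv2.imwrite('pics/sc13.png',cv2.resize(cv2.hconcat([b,a]),None,fx=2.35,fy=2.35,interpolation=2))"
```

```text
(no output)
```

View pics/sc13.png

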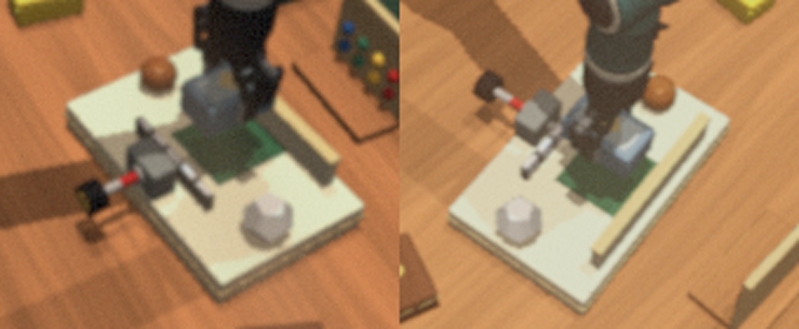

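```bash
python3 - <<'E'
from h import *
import pickle
np.set_printoptions(precision=4,suppress=True)
c=pickle.load(open("pics/w13.pkl","rb"))
P=plane("",[(176,144),(475,141)],.066,c)[:,:2];d=P[0]-P[1];print("strip",P,np.linalg.norm(d),np.degrees(np.arctan2(d[0],-d[1])))
D=plane("",[(20,43),(628,38)],.04,c)[:,:2];e=D[0]-D[1];print("deck",D,np.linalg.norm(e),np.degrees(np.arctan2(e[0],-e[1])))
a=np.radians(6.9);x=np.array([np.cos(a),np.sin(a)])
print("origin from strip",P.mean(0)+.07*x,"deck",D.mean(0)+.125*x)
E
```

```text
strip [[ 0.5736 -0.0978]
 [ 0.5557  0.0489]] 0.14787006184524185 6.93704184044667
deck [[ 0.5317 -0.1902]
 [ 0.4933  0.1288]] 0.3213019445044912 6.870668934112462
origin from strip [ 0.6341 -0.016 ] deck [ 0.6366 -0.0156]
```

```bash
python3 -m inch '[[[-1.2,-0.2,-0.3,0.001,0.008,0,-1],[0,0,0,0,0,0,-1],[0,0,0,0,0,0.01,-1],[0,0,0,0,0,0.01,-1],[0,0,0,0,0,0.01,-1],[0,0,0,0,0,0.005,-1],[0,0,0,0,0,0,-1],[0,0,0,0,0,0,-1],[0,0,0,0,0,0,-1],[0,0,0,0,0,0,-1]]]'
python3 go.py .639 -.0155 .0445 96.9
```

```text
clock: 15.12
tool_pos: [0.6391, -0.0161, 0.071]
orientation: [-0.0, 0.664, 0.747, 0.0]
contact_force: [0.3, -0.3, -2.2]
gripper_width: 0.7
pos [ 0.6391 -0.0161  0.071 ] rot [-0.01 -0.03 -0.15] shift cur axes [0.0006 0.     0.0265] shift tgt axes [0.0006 0.     0.0265] F [ 0.3 -0.3 -2.2] w 0.7
```

```bash
python3 -m inch '[[[0,0,0,0,0,0.005,-1],[0,0,0,0,0,0.006,-1],[0,0,0,0,0,0.005,-1],[0,0,0,0,0,0.003,-1],[0,0,0,0,0,0,-1],[0,0,0,0,0,0,-1],[0,0,0,0,0,0,-1],[0,0,0,0,0,0,-1],[0,0,0,0,0,0,-1],[0,0,0,0,0,0,-1]]]'
python3 go.py .639 -.0155 .0445 96.9
```

```text
clock: 15.95
tool_pos: [0.64, -0.0161, 0.0512]
orientation: [0.001, 0.664, 0.748, 0.001]
contact_force: [0.1, -0.2, -1.5]
gripper_width: 0.698
pos [ 0.64   -0.0161  0.0512] rot [ 0.13 -0.02 -0.15] shift cur axes [ 0.0007 -0.001   0.0067] shift tgt axes [ 0.0007 -0.001   0.0067] F [ 0.1 -0.2 -1.5] w 0.698
```

```bash
python3 -m inch '[[[0.1,0,0,0.0005,-0.001,0.002,-1],[0,0,0,0,0,0.002,-1],[0,0,0,0,0,0.0015,-1],[0,0,0,0,0,0.0015,-1],[0,0,0,0,0,0,-1],[0,0,0,0,0,0,-1],[0,0,0,0,0,0,-1],[0,0,0,0,0,0,-1],[0,0,0,0,0,0,-1],[0,0,0,0,0,0,-1]]]'
python3 go.py .639 -.0155 .0445 96.9;python3 look.py wrist w14;python3 look.py side s14;python3 look.py scene c14
python3 -c "
import cv2;b=cv2.imread('pics/s14.png')[170:310,270:440];a=cv2.imread('pics/c14.png')[210:350,260:430];cv2.imwrite('pics/sc14.png',cv2.resize(cv2.hconcat([b,a]),None,fx=2.35,fy=2.35,interpolation=2))"
```

```text
clock: 16.78
tool_pos: [0.6395, -0.0156, 0.0443]
orientation: [0.0, 0.664, 0.748, 0.001]
contact_force: [-0.3, -0.8, -1.4]
gripper_width: 0.698
pos [ 0.6395 -0.0156  0.0443] rot [ 0.1  -0.02 -0.15] shift cur axes [ 0.0002 -0.0005 -0.0002] shift tgt axes [ 0.0002 -0.0005 -0.0002] F [-0.3 -0.8 -1.4] w 0.698
[ 0.63949034 -0.01561228  0.04433828] [4.38341990e-04 6.64241332e-01 7.47517628e-01 8.10727243e-04] 16.7833
[ 0.63946456 -0.01561939  0.044342  ] [4.28824873e-04 6.64230347e-01 7.47527425e-01 7.82195784e-04] 16.8333
[ 0.63947246 -0.01561372  0.04433381] [4.14935122e-04 6.64245761e-01 7.47513718e-01 7.98610340e-04] 16.8833
```

View pics/w14.png

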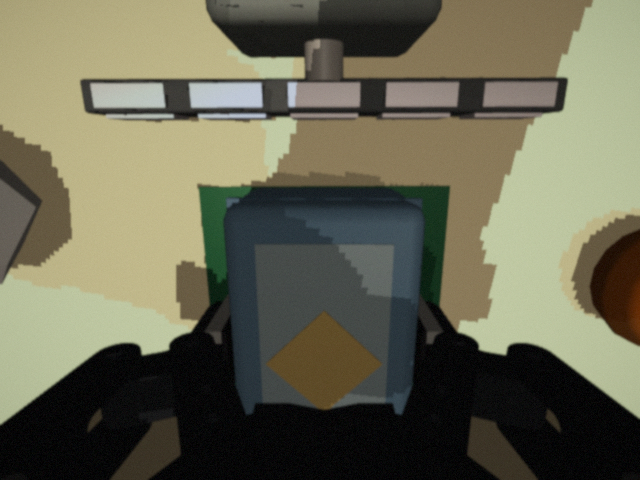

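View pics/sc14.png

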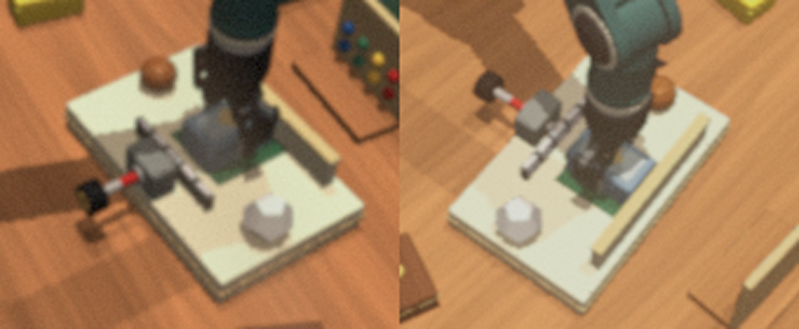

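```bash
python3 -m inch '[[[0,0,0,0,0,0.001,-1],[0,0,0,0,0,0,-1],[0,0,0,0,0,0,-1],[0,0,0,0,0,0,-1],[0,0,0,0,0,0,-1],[0,0,0,0,0,0,-1],[0,0,0,0,0,0,-1],[0,0,0,0,0,0,-1],[0,0,0,0,0,0,-1],[0,0,0,0,0,0,-1]]]'
python3 go.py .639 -.0155 .0445 96.9
```

```text
clock: 17.77
tool_pos: [0.6397, -0.0157, 0.0443]
orientation: [0.0, 0.664, 0.747, 0.001]
contact_force: [-0.1, 0.6, -0.6]
gripper_width: 0.699
pos [ 0.6397 -0.0157  0.0443] rot [ 0.13 -0.04 -0.15] shift cur axes [ 0.0003 -0.0007 -0.0002] shift tgt axes [ 0.0003 -0.0007 -0.0002] F [-0.1  0.6 -0.6] w 0.699
```

```bash
python3 -m inch '[[[0,0,0,0,0,0.002,-1],[0,0,0,0,0,0.001,-1],[0,0,0,0,0,0.001,-1],[0,0,0,0,0,0.001,-1],[0,0,0,0,0,0.001,-1],[0,0,0,0,0,0.001,-1],[0,0,0,0,0,0,-1],[0,0,0,0,0,0,-1],[0,0,0,0,0,0,-1],[0,0,0,0,0,0,-1]]]'
python3 go.py .639 -.0155 .0445 96.9
```

```text
clock: 18.6
tool_pos: [0.6404, -0.0157, 0.0442]
orientation: [0.0, 0.664, 0.747, 0.002]
contact_force: [-2.0, 0.6, 2.3]
gripper_width: 0.7
pos [ 0.6404 -0.0157  0.0442] rot [ 0.23 -0.16 -0.17] shift cur axes [ 0.0004 -0.0013 -0.0003] shift tgt axes [ 0.0004 -0.0013 -0.0003] F [-2.   0.6  2.3] w 0.7
```

```bash
python3 -m inch '[[[0,0,0,0,0,0,0.5],[0,0,0,0,0,0,0.5],[0,0,0,0,0,0,0.6],[0,0,0,0,0,0,0.7],[0,0,0,0,0,0,0.8],[0,0,0,0,0,0,0.9],[0,0,0,0,0,0,0.9],[0,0,0,0,0,0,0.9],[0,0,0,0,0,0,0.9],[0,0,0,0,0,0,0.9]]]'
python3 go.py .64 -.0155 .14 96.9;python3 look.py wrist w15
```

```text
clock: 19.43
tool_pos: [0.6409, -0.0158, 0.0437]
orientation: [0.001, 0.664, 0.747, 0.003]
contact_force: [-0.1, 0.8, -0.5]
gripper_width: 0.945
pos [ 0.6409 -0.0158  0.0437] rot [ 0.27 -0.14 -0.16] shift cur axes [ 0.0006 -0.0005 -0.0963] shift tgt axes [ 0.0004 -0.0009 -0.0963] F [-0.1  0.8 -0.5] w 0.945
[ 0.64094955 -0.01577135  0.04366714] [6.50858506e-04 6.64341052e-01 7.47424872e-01 2.56959134e-03] 19.4333
```

View pics/w15.png

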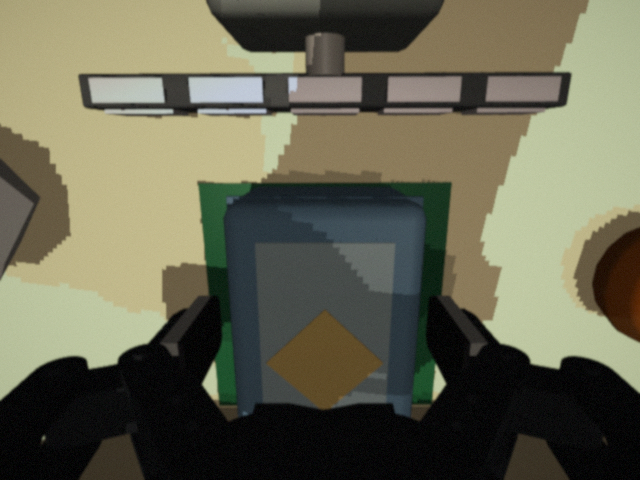

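Both fingers are clear of the tin. I lift straight up.

```bash
python3 -m inch '[[[0,0,0,0,0,-0.01,0.9],[0,0,0,0,0,-0.015,0.9],[0,0,0,0,0,-0.02,0.9],[0,0,0,0,0,-0.025,0.9],[0,0,0,0,0,-0.03,1],[0,0,0,0,0,-0.02,1],[0,0,0,0,0,0,1],[0,0,0,0,0,0,1],[0,0,0,0,0,0,1],[0,0,0,0,0,0,1]]]'
python3 go.py .448 -.0385 .16 96.9;python3 look.py wrist w16;python3 look.py scene c16
python3 -c "
import cv2;a=cv2.imread('pics/c16.png')[210:350,260:430];cv2.imwrite('pics/sc16.png',cv2.resize(a,None,fx=4,fy=4,interpolation=2))"
```

```text
clock: 20.32
tool_pos: [0.6395, -0.0165, 0.1726]
orientation: [0.0, 0.665, 0.747, 0.002]
contact_force: [-0.2, -0.6, -0.6]
gripper_width: 0.998
pos [ 0.6395 -0.0165  0.1726] rot [ 0.23 -0.16 -0.21] shift cur axes [ 0.0004 -0.1928  0.0118] shift tgt axes [ 0.0012 -0.1927  0.0126] F [-0.2 -0.6 -0.6] w 0.998
[ 0.63948485 -0.01649981  0.17261456] [2.99394209e-04 6.64641066e-01 7.47158902e-01 2.39547806e-03] 20.3167
[ 0.63935987 -0.01652535  0.17232215] [1.44793128e-04 6.64658173e-01 7.47144325e-01 2.20190740e-03] 20.3667
```

View pics/w16.png

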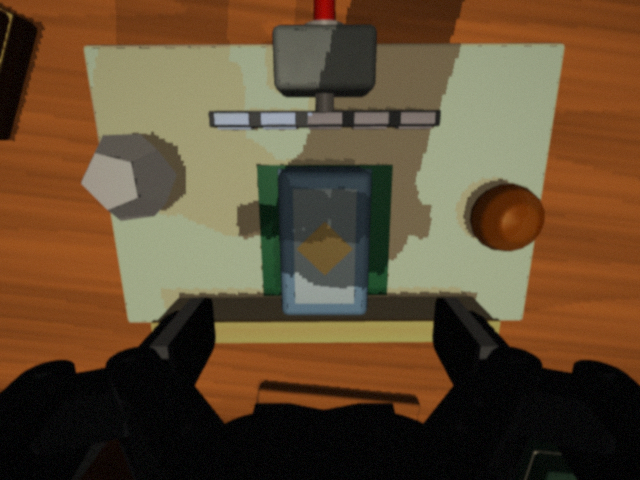

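```bash
python3 -m inch '[[[0.2,-0.2,-0.2,0,-0.03,0,1],[0,0,0,0,-0.033,0,1],[0,0,0,0,-0.033,0,1],[0,0,0,0,-0.033,0,1],[0,0,0,0,-0.033,0,1],[0,0,0,0,-0.02,0,1],[0,0,0,0,0,0,1],[0,0,0,0,0,0,1],[0,0,0,0,0,0,1],[0,0,0,0,0,0,1]]]'
python3 go.py .4475 -.0385 .1 96.9
```

```text
clock: 21.25
tool_pos: [0.4463, -0.0388, 0.1627]
orientation: [-0.005, 0.663, 0.749, -0.007]
contact_force: [0.4, -1.0, -0.4]
gripper_width: 1.004
pos [ 0.4463 -0.0388  0.1627] rot [-0.96  0.09  0.1 ] shift cur axes [0.0002 0.0023 0.0627] shift tgt axes [0.0001 0.0012 0.0627] F [ 0.4 -1.  -0.4] w 1.004
```

```bash
python3 -m inch '[[[-0.9,0,0,0,0.001,0,1],[0,0,0,0,0,0.02,1],[0,0,0,0,0,0.025,1],[0,0,0,0,0,0.02,1],[0,0,0,0,0,0.01,1],[0,0,0,0,0,0,1],[0,0,0,0,0,0,1],[0,0,0,0,0,0,1],[0,0,0,0,0,0,1],[0,0,0,0,0,0,1]]]'
python3 go.py .4475 -.0385 .038 96.9;python3 look.py wrist w17
```

```text
clock: 22.08
tool_pos: [0.4576, -0.0385, 0.0861]
orientation: [0.006, 0.662, 0.75, 0.003]
contact_force: [0.8, -0.1, 0.2]
gripper_width: 1.0
pos [ 0.4576 -0.0385  0.0861] rot [0.71 0.31 0.25] shift cur axes [ 0.0015 -0.0106  0.0479] shift tgt axes [ 0.0012 -0.01    0.0481] F [ 0.8 -0.1  0.2] w 1.0
[ 0.45757759 -0.03846214  0.08605551] [0.00611638 0.66165134 0.74978128 0.00284962] 22.0833
```

View pics/w17.png

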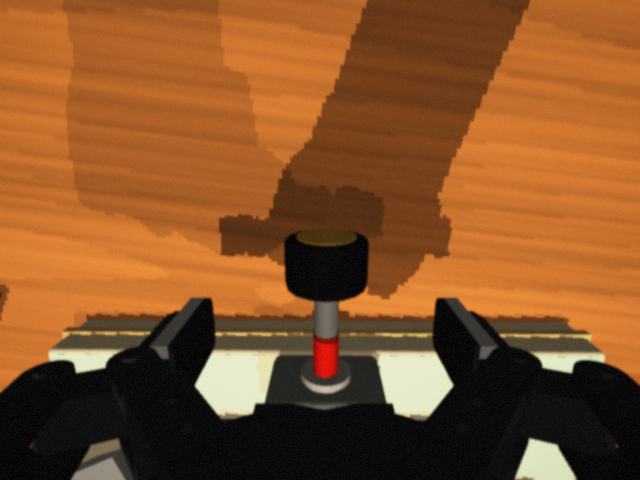

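```bash
python3 -m inch '[[[0.7,0.3,0.2,0.001,-0.011,0,1],[0,0,0,0,-0.001,0.012,1],[0,0,0,0,-0.001,0.014,1],[0,0,0,0,-0.001,0.012,1],[0,0,0,0,0,0.008,1],[0,0,0,0,0,0,1],[0,0,0,0,0,0,1],[0,0,0,0,0,0,1],[0,0,0,0,0,0,1],[0,0,0,0,0,0,1]]]'
python3 go.py .4475 -.0385 .038 96.9;python3 look.py wrist w18
```

```text
clock: 22.97
tool_pos: [0.443, -0.0391, 0.0434]
orientation: [0.001, 0.663, 0.748, 0.003]
contact_force: [0.5, -0.3, 0.2]
gripper_width: 0.999
pos [ 0.443  -0.0391  0.0434] rot [ 0.34 -0.12 -0.03] shift cur axes [0.     0.0045 0.0054] shift tgt axes [0.0001 0.0045 0.0054] F [ 0.5 -0.3  0.2] w 0.999
[ 0.44304445 -0.03908978  0.04339161] [0.00117581 0.66347579 0.74819122 0.00289508] 22.9667
```

View pics/w18.png

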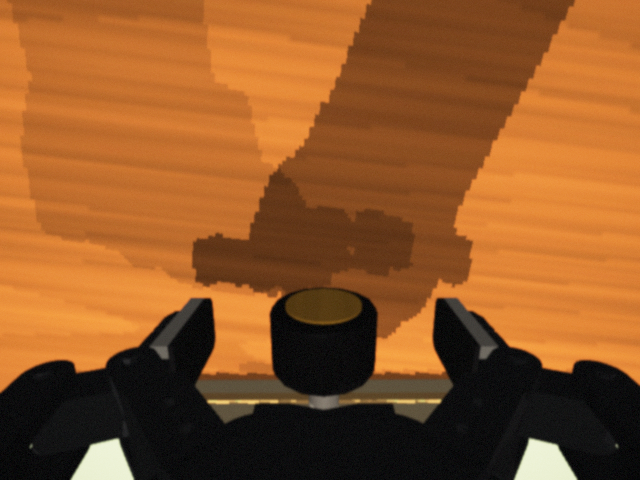

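```bash
python3 -m inch '[[[0.3,-0.1,0,0,0.004,0.004,1],[0,0,0,0,0,0.001,1],[0,0,0,0,0,0,1],[0,0,0,0,0,0,-1],[0,0,0,0,0,0,-1],[0,0,0,0,0,0,-1],[0,0,0,0,0,0,-1],[0,0,0,0,0,0,-1],[0,0,0,0,0,0,-1],[0,0,0,0,0,0,-1]]]' 60
python3 go.py .473 -.0355 .038 96.9
```

```text
clock: 23.85
tool_pos: [0.4486, -0.0387, 0.039]
orientation: [0.001, 0.663, 0.748, 0.001]
contact_force: [0.2, 0.1, -0.8]
gripper_width: 0.458
pos [ 0.4486 -0.0387  0.039 ] rot [ 0.14  0.02 -0.01] shift cur axes [0.0002 0.0246 0.001 ] shift tgt axes [0.0002 0.0246 0.001 ] F [ 0.2  0.1 -0.8] w 0.458
```

Gripped at 39 mm. I push home in 4 mm rows.

```bash
python3 -m inch '[[[0,0,0,0,0.004,0,-1],[0,0,0,0,0.004,0,-1],[0,0,0,0,0.004,0,-1],[0,0,0,0,0.004,0,-1],[0,0,0,0,0.004,0,-1],[0,0,0,0,0.004,0,-1],[0,0,0,0,0.004,0,-1],[0,0,0,0,0.004,0,-1],[0,0,0,0,0.004,0,-1],[0,0,0,0,0.004,0,-1]]]'
python3 go.py .474 -.0355 .038 96.9;python3 look.py side s19;python3 -c "
import cv2;b=cv2.imread('pics/s19.png')[180:330,250:430];cv2.imwrite('pics/s19c.png',cv2.resize(b,None,fx=4,fy=4))"
```

```text
clock: 24.68
tool_pos: [0.4737, -0.0354, 0.0389]
orientation: [-0.012, 0.663, 0.749, -0.009]
contact_force: [-13.9, -3.1, 14.7]
gripper_width: 0.447
pos [ 0.4737 -0.0354  0.0389] rot [-1.66 -0.34  0.05] shift cur axes [-0.0001  0.0003  0.0009] shift tgt axes [-0.0001  0.0002  0.0009] F [-13.9  -3.1  14.7] w 0.447
[ 0.47374385 -0.03542775  0.0388744 ] [-0.01184977  0.66288203  0.74857744 -0.0088781 ] 24.6833
```

View pics/s19c.png

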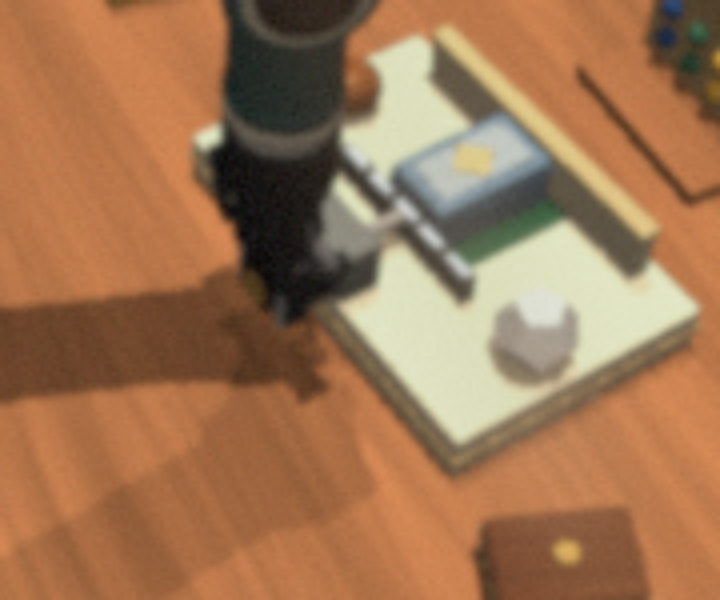

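The strip end is at (470,290) in the crop, the same as at home, and 14 N of reaction shows the stop. I let go and lift.

```bash
python3 -m inch '[[[0,0,0,0,0,0,-1],[0,0,0,0,0,0,1],[0,0,0,0,0,0,1],[0,0,0,0,0,0,1],[0,0,0,0,0,0,1],[0,0,0,0,0,0,1],[0,0,0,0,0,0,1],[0,0,0,0,0,-0.02,1],[0,0,0,0,0,-0.035,1],[0,0,0,0,0,-0.035,1]]]'
python3 -m inch '[[[0,0,0,0,0,-0.035,1],[0,0,0,0,-0.01,-0.035,1],[0,0,0,0,-0.01,-0.03,1],[0,0,0,0,0,0,1],[0,0,0,0,0,0,1],[0,0,0,0,0,0,1],[0,0,0,0,0,0,1],[0,0,0,0,0,0,1],[0,0,0,0,0,0,1],[0,0,0,0,0,0,1]]]'
python3 look.py wrist w20;python3 look.py side s20;python3 look.py scene c20
python3 -c "
import cv2;b=cv2.imread('pics/s20.png')[150:330,210:430];cv2.imwrite('pics/s20c.png',cv2.resize(b,None,fx=3.3,fy=3.3,interpolation=2))"
```

```text
clock: 25.57
tool_pos: [0.4701, -0.0361, 0.1244]
orientation: [-0.02, 0.663, 0.748, -0.017]
contact_force: [1.3, 0.1, 0.7]
gripper_width: 0.998
clock: 26.4
tool_pos: [0.456, -0.0391, 0.2331]
orientation: [-0.018, 0.664, 0.748, -0.015]
contact_force: [-0.3, 0.7, 0.5]
gripper_width: 0.997
[ 0.45601233 -0.03912036  0.2330722 ] [-0.01786885  0.66361916  0.74771249 -0.01470878] 26.4
[ 0.45593154 -0.03908773  0.2329851 ] [-0.01793977  0.6636018   0.74772452 -0.01479409] 26.45
[ 0.45607433 -0.03911011  0.2332291 ] [-0.01778656  0.66360447  0.74772958 -0.01460223] 26.5
```

View pics/w20.png

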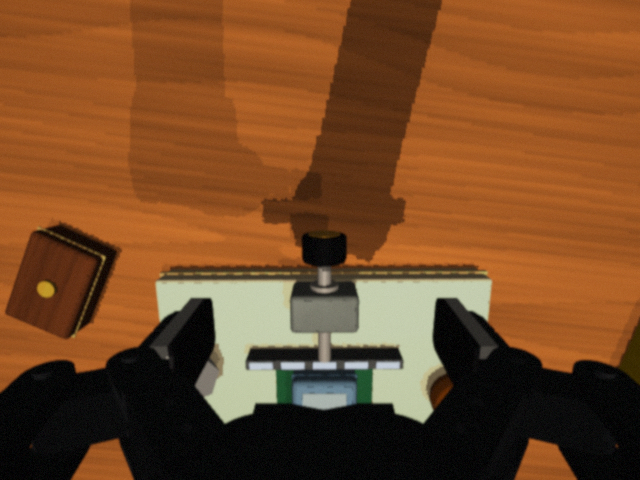

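View pics/s20c.png

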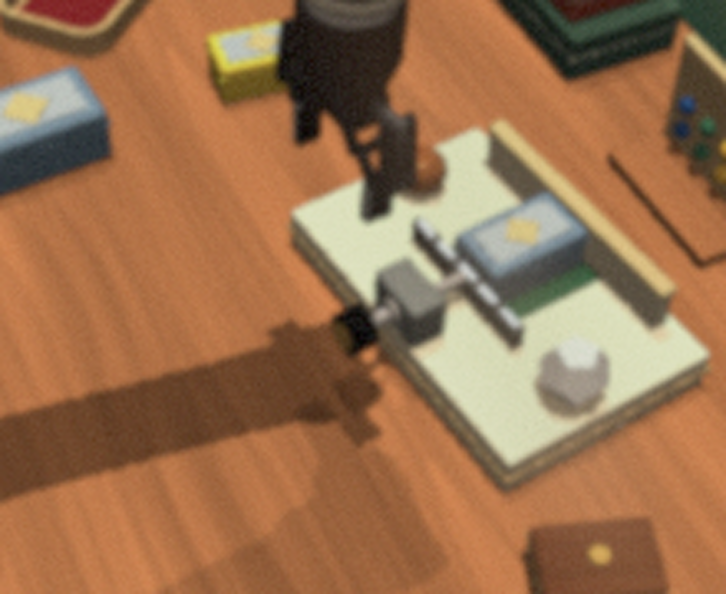

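View pics/c20.png

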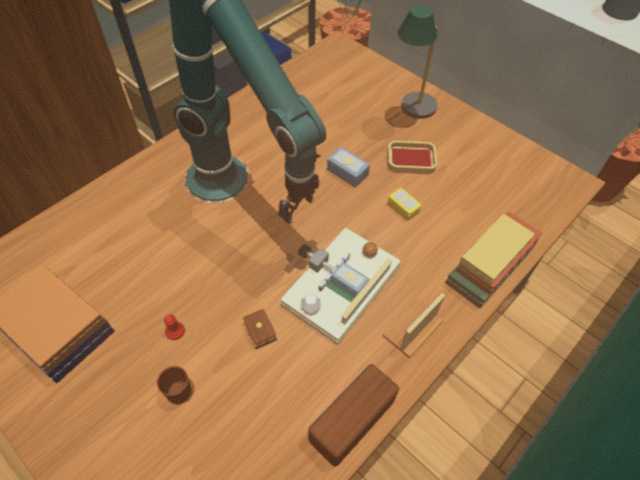

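No red band shows, and the tin sits closed in between strip and fence. One numeric check compares the knob, strip, die and marble with the first pictures.

```bash
python3 - <<'E'
import cv2,numpy as np
for n in("side","scene"):
  a=cv2.imread(f"pics/{n}0.png");b=cv2.imread("pics/s20.png" if n=="side" else "pics/c20.png")
  R={"side":dict(die=(368,245,402,280),knob=(309,240,328,262),stripend=(345,225,372,256)),"scene":dict(die=(298,288,324,316),marble=(360,238,382,260),knob=(296,242,316,262),strip_end=(316,270,338,294),box=(240,305,280,350))}[n]
  for k,(x0,y0,x1,y1) in R.items():
    r=cv2.matchTemplate(b[y0-6:y1+6,x0-6:x1+6],a[y0:y1,x0:x1],cv2.TM_CCOEFF_NORMED);_,m,_,l=cv2.minMaxLoc(r);print(n,k,"shift",l[0]-6,l[1]-6,round(m,3))
E
```

```text
side die shift 0 0 0.997
side knob shift 0 0 0.921
side stripend shift 0 0 0.863
scene die shift 0 0 0.998
scene marble shift 0 0 0.998
scene knob shift 0 0 0.858
scene strip_end shift 0 0 0.937
scene box shift 0 0 0.994
```

```bash
python3 -c "
from rig import manip; print(manip.sign_off())"
```

```text
the job is handed in; nothing more can be done
None
```

The faded blue card tin (the smaller of the two blue ones) is put away on the shelf, and the job was handed in at about 26.5 s of the 64 s.

**What I did:** I pulled the knob out until the red band showed and the strip drew back to its open position. I lowered the tin upright onto the felt, long side from strip to fence, until it touched, then let go. I then pushed the knob home against its stop, with about 14 N of reaction, released it and lifted clear.

**Last checks:**
- **Tin and strip:** the pictures show the tin square and central on the felt, between the closed strip and the fence. No red band shows.
- **Unmoved items:** the knob, strip end, die, marble and wooden box matched their first-picture positions with no pixel shift. The knob and strip-end matches were looser (0.86 to 0.94) than the others (0.99 and up), possibly because the light on them had changed. I checked the tray, dice cup and pawn only by eye, and they looked unmoved.
- **Not measured:** I had no direct reading of the knob travel, so "fully home" rests on the pictures and the stop force. No check failed.

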